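# Sweep walnut shells off the board

### The arm

A 6-joint arm with a two-finger parallel gripper is mounted at the origin on the work surface. World frame = base frame: x ahead of the robot, y to its left, z up, the work surface at z = 0. Lengths are in mm, angles in degrees, forces in N, time in s.
With the tool pointing down it reaches from about 350 to 850 mm from the base axis. Payload 8.1 kg.
Tool frame: the origin (TCP) lies midway between the tips of the shut fingers; the grasp point (between the pads) lies 19 mm behind it; z points along the fingers, y is the line along which they close (so a half turn about z gives the same grasp; the last joint's range is limited). The gripper opens to 93 mm and grips with 3 to 60 N. Pads are 15 mm wide; open, the fingers measure 128 mm over their backs; the gripper's body (75 mm by 188 mm) begins 65 mm behind the grasp point.
Start: joints at [-82.07, 7.471, 85.268, -0, 87.261, -4.893], TCP at [133.182, -585.036, 218.635] pointing down, gripper open.
Joint ranges: [-169.43, 169.43], [-51.17, 129.36], [1.28, 143.12], [-76.62, 256.62], [0, 156.53], [-152.29, 152.29]. Speed limits (degrees/s): [136.94, 136.94, 159.86, 180, 180, 180].

### API

Orientations are given as [roll, pitch, yaw] about the fixed x, y, z axes, in that order (R = Rz(yaw) Ry(pitch) Rx(roll)).
In Python, from cell import manip, cams, trace gives the robot as it stands. The module is installed in compiled form; this text tells all that it offers.
- The arm moves only by the shell command python3 -m jog 'ROWS' [OPENING] [FORCE]. ROWS is JSON, a list of rows, each a list of 2 entries, a list of its own where there are three numbers: the shift along the tool's x, y, z in mm, then the turn, a rotation vector about the tool's x, y, z in degrees. A call has 1 to 5 rows; each row shifts and turns the commanded pose from where the row before left it, along the tool's axes as they then stand; what a row does not reach is not made up. A row lasts 1/10 s, in which the tool goes at most 50 mm and 8.59 degrees, less where a joint would pass 70% of its speed; a pose out of reach is approached as far as the arm can. A call with a gripper value outside its range is refused whole. OPENING is the finger opening in mm, from 0 to 93, set as the call begins (- or left out, the last holds). The fingers move at their own pace and stop on an object; FORCE is the grip in N (left out, the last holds). Time passes only in rows, so rows that do not move let the fingers close. It gives the time, the measured TCP pose, the force, the opening and the grip force at its end, in the units of the state.
- manip.state(): the state, without advancing time (a new reading comes with each control period).
- cams.grab_frame(name): name is "scene" or "side" or "wrist"; returns (picture, depth): 480x640x3 uint8, red, green, blue; 480x640 float32, mm along the optical axis (not along the pixel's ray), 0 where there is no reading.
- cams.get_calibration(name): a dict with "K" (3x3 intrinsics, pixels), "R" (3x3) and "t" (3): a world point X has camera coordinates R X + t; the wrist camera has in their place "tool_from_camera" (4x4, takes a point from camera to tool coordinates, whose origin is the TCP and whose axes are the flange's). Camera axes: x right, y down, z forward; pixel columns grow to the right and rows downward; lengths in mm; the calibration is good to about 2 mm. A picture is of the moment at which its call begins: read the wrist's pose just before it. get_calibration takes no time and is no camera call.
- manip.close_job(): hands the job in; it is judged then, once.
Trained networks look in the newest picture that a camera, given by its name, has taken for a name from the list of things; names that differ only in an ending like _2 or _b are one class to them, and where a whole thing is asked for, a point or a joint stands for the part that bears it (a point fixed in the world has none). Each returns a list of dicts, best first, with "conf" (0 to 1); they miss things now and then, are a little off and sometimes report something else, mostly with a low value. They report only what shows in the picture. A call takes as long as a camera call.
- trace(camera, name): "mask" (480x640 bool, what is visible of it) and "box" ([left, top, right, bottom] in pixels, round what is visible of it).
The state is a dict: "time": time; "joints": joint angles; "dq": joint speeds; "effort": joint torques, N m; "ee_pos": TCP position; "eef_rot": TCP orientation; "contact_force": force on the tool from outside, world axes, zero at the start; "moment": the same for the moment, N m; "grip_width": opening from 0.0 (shut) to 1.0 (fully open); "gripper_force": force on a finger pad.
Only numpy, scipy, OpenCV 4.12 (cv2) and the standard library are available. Lean on these libraries where they do the work, as an engineer would, in place of code of your own. Each camera call takes 0.05 s, during which the arm holds its last target. There are 200 camera calls.

### The job

Clear the chopping board: sweep the three half walnut shells with your fingertips over the edge of the board and into the white tray beside it, not the blue one. Only push the shells along the board, never pick one up, and leave the little clay pot on the board and the mug and jar on the table standing where they are.

Things in the scene. Friction and masses are not known exactly. Their poses are not given: they have to be found in the camera images.
- board: pale wooden chopping board, fixed, 260 mm along its x, 280 mm along its y, 35 mm thick, flat top with no rim. Origin at the centre of its underside on the table; z up. The shells and the pot stand on it, about 60 mm apart along the board's x (at least 46 mm), anywhere within 65 mm of its middle along its y; so each can be pushed straight along the board's y without meeting another
- white_tray: white open tray, fixed, lying along one of the two ends of the board in its y direction (its +y or its -y end), axes parallel to the board's. 280 mm along x, 140 mm along y, 30 mm high (5 mm lower than the board's top), walls 4 mm, a 2 mm gap to the board, open above, so what is pushed over the board's edge drops in. Origin at the centre of its underside on the table
- blue_tray: blue open tray of the same make and size, fixed, along the opposite end of the board; no shell belongs in it. Origin at the centre of its underside
- shell1_mid (a point): half walnut shell, brown dome lying flat side down on the board: 36 mm across, 17 mm high, near-upright side for its lowest 6 mm, 10 to 17 g, loose; slides when pushed low on its side. The point is on its axis, 8 mm above its flat side
- shell2_mid (a point): half walnut shell, brown dome lying flat side down on the board: 36 mm across, 17 mm high, near-upright side for its lowest 6 mm, 10 to 17 g, loose; slides when pushed low on its side. The point is on its axis, 8 mm above its flat side
- shell3_mid (a point): half walnut shell, brown dome lying flat side down on the board: 36 mm across, 17 mm high, near-upright side for its lowest 6 mm, 10 to 17 g, loose; slides when pushed low on its side. The point is on its axis, 8 mm above its flat side
- pot_mid (a point): small open terracotta pinch pot standing among the shells on the board, 40 mm across the rim, 38 mm high, about 90 g, loose; the point is on its axis, half-way up. To be left alone
- mug_mid (a point): white mug with a handle on the table beyond the board, 72 mm across, 78 mm high; the point is on its axis half-way up. To be left alone
- jar_mid (a point): amber jar with a brass lid on the table beyond the board, 60 mm across, 78 mm high; the point is on its axis half-way up. To be left alone

How it is judged:
By the outcome, as a careful person would: the job done as asked, in the order asked, and still so for the second after the job is handed in, with the robot touching nothing.
It also fails if it takes over 54 s, if anything falls off the work surface, if the arm or the gripper's body presses on something with over 40 N, if the wrist force passes 120 N, or if a joint passes its speed limit or range.

## Working session

There is one attempt and no reset: what is moved stays moved. The work goes in short steps, Python scripts to look and compute and a shell command to move; the robot and the scene stay as the last step left them, time stands still between calls to the robot, and variables do not carry over. Pictures are saved under pics/ and viewed, at most 10 in all, crops included, and the job is handed in when it is done.

```bash
mkdir -p pics
cat > h.py <<'E'
import numpy as np, cv2
from cell import manip, cams, trace
def pts(name,mask,d):
    c=cams.get_calibration(name);K=np.array(c["K"]);v,u=np.nonzero(mask&(d>0));z=d[v,u]
    P=np.stack([(u-K[0,2])*z/K[0,0],(v-K[1,2])*z/K[1,1],z],1)
    return (P-np.array(c["t"]).ravel())@np.array(c["R"])
E
python3 - <<'E'
from h import *
s=manip.state();print(s["time"],s["ee_pos"],s["eef_rot"])
for cam in("scene","side"):
    im,d=cams.grab_frame(cam);cv2.imwrite(f"pics/{cam}0.png",im[:,:,::-1])
    for n in["board","white_tray","blue_tray","shell1_mid","pot_mid","mug_mid","jar_mid"]:
        for r in trace(cam,n)[:4]:
            P=pts(cam,r["mask"],d)
            if len(P)<20: continue
            print(cam,n,round(r["conf"],2),r["box"],"med",np.median(P,0).round(),"lo",np.percentile(P,2,0).round(),"hi",np.percentile(P,98,0).round())
            if n in("board","white_tray","blue_tray"):
                t=P[np.abs(P[:,2]-(35 if n=="board" else 30))<5]
                if len(t)>20: print("   rect",cv2.minAreaRect(t[:,:2].astype(np.float32)))
            elif n[:5]=="shell" or n[:3]=="pot":
                print("   circ",cv2.minEnclosingCircle(P[P[:,2]>38][:,:2].astype(np.float32)))
E
```

```text
0.0 [ 133.09753329 -584.47654085  217.60690026] [-1.79895404e+02 -9.74357989e-03  1.28214135e+01]
scene board 0.88 [195.9, 160.9, 402.8, 323.1] med [589. -29.  34.] lo [ 440. -159.    9.] hi [702. 115.  37.]
   rect ((563.8521118164062, -17.05682373046875), (280.6378479003906, 262.7827453613281), 83.48164367675781)
scene white_tray 0.68 [330.7, 131.3, 471.2, 265.4] med [600. 202.   4.] lo [449. 116.   1.] hi [730. 270.  30.]
   rect ((587.72802734375, 191.47483825683594), (146.46148681640625, 283.1180419921875), 83.35913848876953)
scene blue_tray 0.57 [119.8, 206.6, 249.7, 368.8] med [ 550. -231.    4.] lo [ 401. -303.    1.] hi [ 682. -156.   30.]
   rect ((539.871337890625, -228.1724853515625), (140.23971557617188, 283.30804443359375), 83.61595916748047)
scene blue_tray 0.32 [248.7, 211.8, 270.0, 230.1] med [529. -66.  47.] lo [511. -80.  36.] hi [541. -50.  54.]
scene shell1_mid 0.72 [248.9, 213.8, 270.0, 232.3] med [530. -66.  47.] lo [512. -80.  36.] hi [541. -49.  54.]
   circ ((525.9376220703125, -64.69891357421875), 17.57839012145996)
scene pot_mid 0.66 [299.3, 308.6, 370.6, 
[... 1400 characters left out ...]
i [682. 116.  38.]
   rect ((564.5068969726562, -15.035781860351562), (288.1500549316406, 260.9852600097656), 83.44132232666016)
side shell1_mid 0.85 [281.1, 293.0, 310.0, 316.9] med [519. -71.  48.] lo [507. -82.  36.] hi [539. -53.  54.]
   circ ((523.1875, -66.05706787109375), 17.951692581176758)
side pot_mid 0.59 [340.7, 230.4, 366.5, 263.1] med [653. -33.  62.] lo [638. -49.  36.] hi [676. -12.  75.]
   circ ((657.615966796875, -30.391096115112305), 21.953777313232422)
side mug_mid 0.91 [415.2, 206.9, 468.0, 280.1] med [ 765. -104.   53.] lo [ 744. -131.    5.] hi [813. -62.  79.]
side jar_mid 0.89 [341.8, 163.0, 374.6, 215.7] med [778.  91.  51.] lo [763.  77.   6.] hi [811. 125.  81.]
```

View pics/scene0.png

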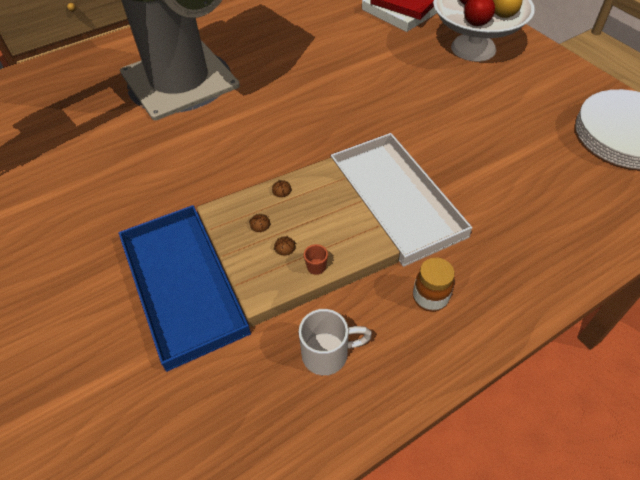

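View pics/side0.png

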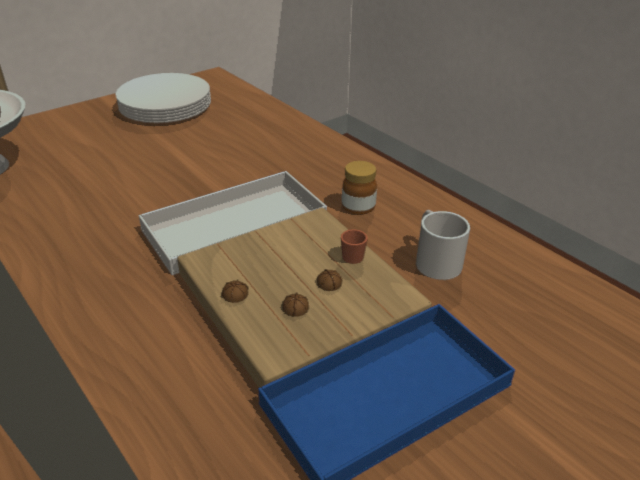

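The scene picture shows shells at (281,188), (260,222) and (285,245), with the pot at (316,259). The white tray is at the board's +y end and the blue tray at -y. Next I'll put the shells and pot in board coordinates.

Run:
```python
from h import *
a=np.radians(-6.6);c=np.array([564.2,-16.4]);B=np.array([[np.cos(a),-np.sin(a)],[np.sin(a),np.cos(a)]])
for cam in("scene","side"):
    im,d=cams.grab_frame(cam);d=np.asarray(d)
    P=pts(cam,np.ones(d.shape,bool),d);q=(P[:,:2]-c)@B
    v,u=np.nonzero(d>0)
    m=(abs(q[:,0])<125)&(abs(q[:,1])<125)&(P[:,2]>39.5)&(P[:,2]<80)
    M=np.zeros(d.shape,np.uint8);M[v[m],u[m]]=1
    n,L,st,_=cv2.connectedComponentsWithStats(M)
    for i in range(1,n):
        if st[i,4]<40: continue
        k=m&(L[v,u]==i)
        (o,r)=cv2.minEnclosingCircle(q[k].astype(np.float32))
        print(cam,st[i],"board xy",np.round(o,1),"r",round(r,1),"world",np.round(c+B@np.array(o),1),"zmax",P[k,2].max().round(1))
```

```text
scene [272 180  19  16 232] board xy [-90.7  14.4] r 19.1 world [475.7   8.4] zmax 54.2
scene [249 213  21  17 257] board xy [-34.2 -52.5] r 18.5 world [524.2 -64.7] zmax 55.2
scene [274 236  21  18 290] board xy [ 32.6 -33.5] r 18.6 world [592.7 -53.5] zmax 54.2
scene [303 244  25  30 541] board xy [92.8 -2.7] r 20.3 world [656.1 -29.7] zmax 75.6
side [341 229  27  34 742] board xy [93.7 -2.9] r 21.3 world [657. -30.] zmax 76.0
side [317 269  26  21 399] board xy [ 31.  -34.5] r 18.3 world [591.  -54.2] zmax 55.6
side [222 280  27  21 430] board xy [-91.5  14.3] r 19.0 world [475.    8.3] zmax 55.6
side [282 292  27  24 447] board xy [-35.2 -53.7] r 19.5 world [523.1 -65.7] zmax 56.0
```

```bash
python3 -m jog '[[[0,0,0],[0,0,-8.5]],[[0,0,0],[0,0,-8.5]],[[0,0,0],[0,0,-8.5]],[[0,0,0],[0,0,-8.5]],[[0,0,0],[0,0,-8.5]]]' 10 20
python3 -m jog '[[[0,0,0],[0,0,-8.5]],[[0,0,0],[0,0,-8.5]],[[0,0,0],[0,0,-8.5]],[[0,0,0],[0,0,-2.6]],[[0,0,0],[0,0,0]]]'
python3 -m jog '[[[34,25,0],[0,0,0]],[[34,25,0],[0,0,0]],[[34,25,0],[0,0,0]],[[34,25,0],[0,0,0]],[[34,25,0],[0,0,0]]]'
python3 -m jog '[[[34,25,0],[0,0,0]],[[34,25,0],[0,0,0]],[[34,25,0],[0,0,0]],[[34,25,0],[0,0,0]],[[34,25,0],[0,0,0]]]'
python3 -m jog '[[[34,25,0],[0,0,0]],[[34,25,0],[0,0,0]],[[34,25,0],[0,0,0]],[[34,25,0],[0,0,0]],[[0,0,0],[0,0,0]]]'
cat >> h.py <<'E'
a=np.radians(-6.6);c0=np.array([564.2,-16.4]);B=np.array([[np.cos(a),-np.sin(a)],[np.sin(a),np.cos(a)]])
def where():
    s=manip.state();p=np.array(s["ee_pos"]);print(round(s["time"],2),"board xy",((p[:2]-c0)@B).round(1),"z",p[2].round(1),"rpy",np.round(s["eef_rot"],1),"F",np.round(s["contact_force"],1),"w",round(93*s["grip_width"],1))
E
python3 -c "from h import *;where()"
```

```text
time: 1.4
ee_pos: [133.2, -585.0, 218.6]
eef_rot: [180.0, 0.0, 55.7]
contact_force: [-0.1, 0.7, -0.1]
grip_width: 0.615
gripper_force: 0.0
time: 1.9
ee_pos: [133.2, -585.0, 218.7]
eef_rot: [180.0, 0.0, 83.5]
contact_force: [1.0, -0.5, 0.5]
grip_width: 0.186
gripper_force: 0.0
time: 2.4
ee_pos: [277.7, -429.2, 218.8]
eef_rot: [180.0, 0.0, 83.3]
contact_force: [-0.3, -0.1, 0.3]
grip_width: 0.107
gripper_force: 0.0
time: 2.9
ee_pos: [421.5, -274.5, 219.0]
eef_rot: [180.0, 0.0, 83.3]
contact_force: [0.7, -0.2, -1.2]
grip_width: 0.11
gripper_force: 0.0
time: 3.4
ee_pos: [537.9, -148.3, 218.5]
eef_rot: [180.0, -0.1, 83.6]
contact_force: [-0.8, -0.9, -0.6]
grip_width: 0.105
gripper_force: 0.0
3.4 board xy [ -11.  -134.1] z 218.5 rpy [ 1.80e+02 -1.00e-01  8.36e+01] F [-0.8 -0.9 -0.6] w 9.8
```

```bash
python3 -m jog '[[[26,21.5,20],[0,0,0]],[[26,21.5,30],[0,0,0]],[[0,0,40],[0,0,0]],[[0,0,40],[0,0,0]],[[0,0,0],[0,0,0]]]' >/dev/null
python3 -m jog '[[[0,0,15],[0,0,0]],[[0,0,15],[0,0,0]],[[0,0,10],[0,0,0]],[[0,0,0],[0,0,0]],[[0,0,0],[0,0,0]]]' >/dev/null
python3 - <<'E'
from h import *
where();im,d=cams.grab_frame("side");cv2.imwrite("pics/side1.png",cv2.resize(im[150:400,150:470,::-1],None,fx=2,fy=2))
E
```

```text
4.4 board xy [ 30.3 -86.4] z 49.2 rpy [180.    0.   83.4] F [0.6 0.8 0.6] w 10.0
```

View pics/side1.png

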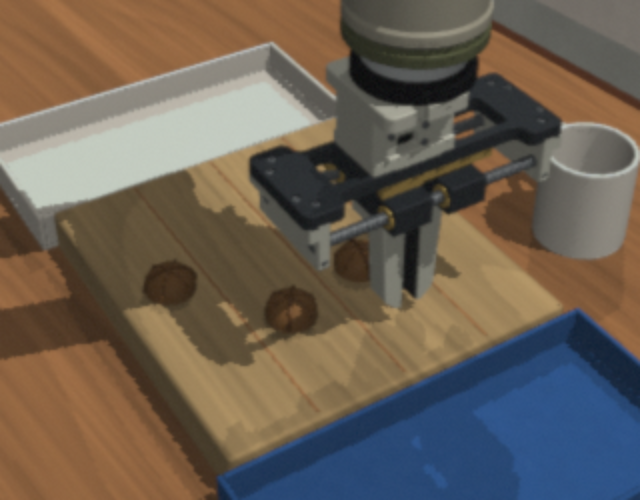

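The fingertips are just behind the third shell, seen under the gripper at about (355,260) in the crop. The other two shells are at (170,285) and (290,310) and have not moved.

```bash
python3 -m jog '[[[0,1.5,5],[0,0,0]],[[0,0,5],[0,0,0]],[[5,0,0],[0,0,0]],[[5,0,0],[0,0,0]],[[5,0,0],[0,0,0]]]' | sed -n 2,4p
python3 -m jog '[[[5,0,0],[0,0,0]],[[5,0,0],[0,0,0]],[[6,0,0],[0,0,0]],[[8,0,0],[0,0,0]],[[8,0,0],[0,0,0]]]' | sed -n 2,4p
python3 -m jog '[[[10,0,0],[0,0,0]],[[10,0,0],[0,0,0]],[[10,0,0],[0,0,0]],[[10,0,0],[0,0,0]],[[10,0,0],[0,0,0]]]' | sed -n 2,4p
python3 - <<'E'
from h import *
where()
im,d=cams.grab_frame("scene");cv2.imwrite("pics/s2.png",cv2.resize(im[120:390,180:480,::-1],None,fx=2,fy=2))
E
```

```text
ee_pos: [587.4, -90.2, 38.7]
eef_rot: [180.0, -0.0, 83.4]
contact_force: [0.8, -0.4, 0.7]
ee_pos: [591.0, -58.3, 38.7]
eef_rot: [180.0, -0.0, 83.4]
contact_force: [-0.2, -0.4, -0.2]
ee_pos: [596.8, -8.4, 38.6]
eef_rot: [-180.0, 0.0, 83.4]
contact_force: [0.2, 0.4, -0.3]
5.95 board xy [31.4 11.7] z 38.6 rpy [-180.     0.    83.4] F [ 0.2  0.4 -0.3] w 10.2
```

View pics/s2.png

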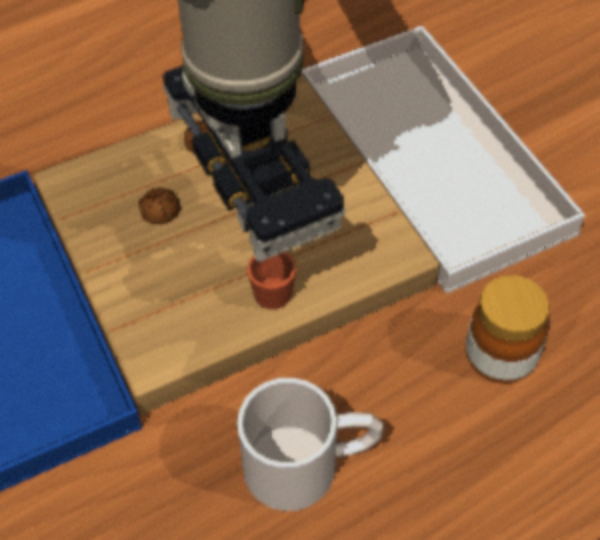

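The shell has left its old place and is being pushed, hidden under the gripper. The pot is untouched at (272,278) in the crop. I'll carry on over the edge and then lift.

```bash
python3 -m jog '[[[10,0,0],[0,0,0]],[[10,0,0],[0,0,0]],[[10,0,0],[0,0,0]],[[10,0,0],[0,0,0]],[[10,0,0],[0,0,0]]]' | sed -n 2,4p
python3 -m jog '[[[10,0,0],[0,0,0]],[[10,0,0],[0,0,0]],[[8,0,0],[0,0,0]],[[8,0,0],[0,0,0]],[[8,0,0],[0,0,0]]]' | sed -n 2,4p
python3 -m jog '[[[8,0,0],[0,0,0]],[[8,0,0],[0,0,0]],[[8,0,0],[0,0,0]],[[8,0,0],[0,0,0]],[[8,0,0],[0,0,0]]]' | sed -n 2,4p
python3 -m jog '[[[5,0,0],[0,0,0]],[[5,0,0],[0,0,0]],[[0,0,0],[0,0,0]],[[0,0,-30],[0,0,0]],[[0,0,-30],[0,0,0]]]' | sed -n 2,4p
python3 - <<'E'
from h import *
where()
im,d=cams.grab_frame("side");cv2.imwrite("pics/s3.png",cv2.resize(im[130:400,130:470,::-1],None,fx=2,fy=2))
E
```

```text
ee_pos: [602.4, 41.2, 38.6]
eef_rot: [-180.0, -0.0, 83.4]
contact_force: [-0.2, -0.3, 0.8]
ee_pos: [607.5, 84.6, 38.6]
eef_rot: [-180.0, 0.0, 83.4]
contact_force: [0.8, 0.4, -0.6]
ee_pos: [612.1, 124.4, 38.6]
eef_rot: [-180.0, -0.0, 83.4]
contact_force: [0.9, -0.4, 0.8]
ee_pos: [611.8, 133.3, 97.8]
eef_rot: [-179.8, 0.1, 83.4]
contact_force: [1.1, -0.9, 0.8]
8.0 board xy [ 30.1 154.2] z 97.8 rpy [-1.798e+02  1.000e-01  8.340e+01] F [ 1.1 -0.9  0.8] w 10.3
```

View pics/s3.png

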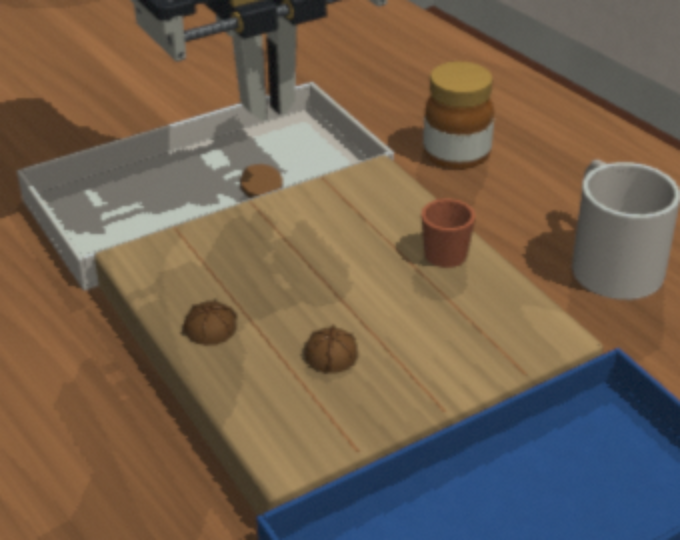

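The first shell is in the white tray at about (262,180) in the crop, and the pot, mug and jar have not moved. Next is the shell at board (-34.7,-53).

```bash
python3 -m jog '[[[-32,-8,0],[0,0,0]],[[-32,-8,0],[0,0,0]],[[-32,-8,0],[0,0,0]],[[-32,-8,0],[0,0,0]],[[-32,-8,0],[0,0,0]]]' >/dev/null
python3 -m jog '[[[-32,-8,0],[0,0,0]],[[-32,-8,0],[0,0,0]],[[-33,-9,0],[0,0,0]],[[0,0,0],[0,0,0]],[[0,0,0],[0,0,0]]]' >/dev/null
python3 -c "from h import *;where()"
```

```text
9.05 board xy [ -33.5 -103. ] z 98.8 rpy [180.   -0.   83.3] F [ 1.2 -0.4 -0.4] w 9.9
```

```bash
python3 -m jog '[[[0,-1,25],[0,0,0]],[[0,0,20],[0,0,0]],[[0,0,10],[0,0,0]],[[0,0,5],[0,0,0]],[[0,0,0],[0,0,0]]]' | sed -n 2,4p
python3 -m jog '[[[5,0,0],[0,0,0]],[[5,0,0],[0,0,0]],[[5,0,0],[0,0,0]],[[5,0,0],[0,0,0]],[[5,0,0],[0,0,0]]]' | sed -n 2,4p
python3 -m jog '[[[6,0,0],[0,0,0]],[[8,0,0],[0,0,0]],[[9,0,0],[0,0,0]],[[10,0,0],[0,0,0]],[[10,0,0],[0,0,0]]]' | sed -n 2,4p
python3 -m jog '[[[10,0,0],[0,0,0]],[[10,0,0],[0,0,0]],[[10,0,0],[0,0,0]],[[10,0,0],[0,0,0]],[[10,0,0],[0,0,0]]]' | sed -n 2,4p
python3 -c "from h import *;where()"
```

```text
ee_pos: [518.1, -113.4, 38.3]
eef_rot: [-179.9, -0.0, 83.5]
contact_force: [-0.0, 0.5, -0.4]
ee_pos: [521.3, -88.7, 38.9]
eef_rot: [180.0, 0.0, 83.4]
contact_force: [-0.5, 0.3, 0.6]
ee_pos: [526.0, -45.5, 38.6]
eef_rot: [-180.0, -0.0, 83.4]
contact_force: [-0.5, -0.4, -0.4]
ee_pos: [531.8, 4.1, 38.6]
eef_rot: [-180.0, -0.0, 83.4]
contact_force: [-0.1, -0.1, 0.7]
11.05 board xy [-34.6  16.6] z 38.6 rpy [-180.    -0.    83.4] F [-0.1 -0.1  0.7] w 9.9
```

```bash
python3 -m jog '[[[10,0,0],[0,0,0]],[[10,0,0],[0,0,0]],[[10,0,0],[0,0,0]],[[10,0,0],[0,0,0]],[[10,0,0],[0,0,0]]]' | sed -n 2,4p
python3 -m jog '[[[10,0,0],[0,0,0]],[[8,0,0],[0,0,0]],[[8,0,0],[0,0,0]],[[8,0,0],[0,0,0]],[[8,0,0],[0,0,0]]]' | sed -n 2,4p
python3 -m jog '[[[8,0,0],[0,0,0]],[[8,0,0],[0,0,0]],[[8,0,0],[0,0,0]],[[8,0,0],[0,0,0]],[[8,0,0],[0,0,0]]]' | sed -n 2,4p
python3 -m jog '[[[5,0,0],[0,0,0]],[[3,0,0],[0,0,0]],[[0,0,0],[0,0,0]],[[0,0,-30],[0,0,0]],[[0,0,-30],[0,0,0]]]' | sed -n 2,4p
python3 -m jog '[[[-32,-9,0],[0,0,0]],[[-32,-9,0],[0,0,0]],[[-32,-9,0],[0,0,0]],[[-32,-9,0],[0,0,0]],[[-32,-10,0],[0,0,0]]]' >/dev/null
python3 -m jog '[[[-31,-10,0],[0,0,0]],[[0,0,0],[0,0,0]],[[0,0,0],[0,0,0]]]' >/dev/null
python3 - <<'E'
from h import *
where()
im,d=cams.grab_frame("scene");cv2.imwrite("pics/s4.png",cv2.resize(im[120:390,180:480,::-1],None,fx=2,fy=2))
E
```

```text
ee_pos: [537.5, 53.7, 38.6]
eef_rot: [-180.0, 0.0, 83.4]
contact_force: [-0.1, -0.2, -0.0]
ee_pos: [542.3, 95.2, 38.6]
eef_rot: [-180.0, 0.0, 83.4]
contact_force: [-0.3, -0.2, -0.1]
ee_pos: [546.9, 135.0, 38.6]
eef_rot: [-180.0, -0.0, 83.4]
contact_force: [-0.3, 1.1, 0.1]
ee_pos: [546.4, 141.8, 98.0]
eef_rot: [-179.8, 0.1, 83.4]
contact_force: [1.2, -1.0, -0.3]
13.85 board xy [-90.4 -35.9] z 98.8 rpy [180.   -0.   83.3] F [ 1.2 -0.3  0.3] w 10.1
```

View pics/s4.png

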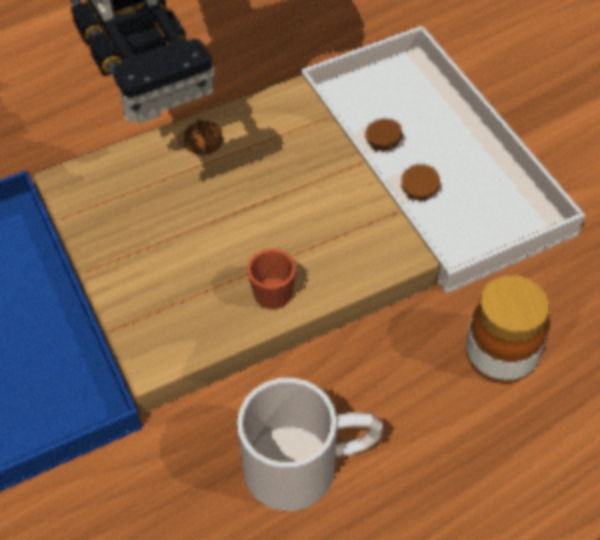

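Two shells lie in the white tray at about (384,134) and (421,182). The last is on the board at (203,137), and the pot is unmoved.

```bash
python3 -m jog '[[[0,-0.5,25],[0,0,0]],[[0,0,20],[0,0,0]],[[0,0,10],[0,0,0]],[[0,0,5],[0,0,0]],[[0,0,0],[0,0,0]]]' | sed -n 2,4p
python3 -m jog '[[[5,0,0],[0,0,0]],[[5,0,0],[0,0,0]],[[5,0,0],[0,0,0]],[[5,0,0],[0,0,0]],[[5,0,0],[0,0,0]]]' | sed -n 2,4p
python3 -m jog '[[[6,0,0],[0,0,0]],[[8,0,0],[0,0,0]],[[9,0,0],[0,0,0]],[[10,0,0],[0,0,0]],[[10,0,0],[0,0,0]]]' | sed -n 2,4p
python3 -m jog '[[[10,0,0],[0,0,0]],[[10,0,0],[0,0,0]],[[10,0,0],[0,0,0]],[[10,0,0],[0,0,0]],[[10,0,0],[0,0,0]]]' | sed -n 2,4p
python3 -m jog '[[[8,0,0],[0,0,0]],[[8,0,0],[0,0,0]],[[8,0,0],[0,0,0]],[[8,0,0],[0,0,0]],[[8,0,0],[0,0,0]]]' | sed -n 2,4p
python3 -m jog '[[[8,0,0],[0,0,0]],[[8,0,0],[0,0,0]],[[8,0,0],[0,0,0]],[[5,0,0],[0,0,0]],[[3,0,0],[0,0,0]]]' | sed -n 2,4p
python3 -m jog '[[[0,0,0],[0,0,0]],[[0,0,-30],[0,0,0]],[[0,0,-40],[0,0,0]],[[-30,0,-40],[0,0,0]],[[-40,0,0],[0,0,0]]]' | sed -n 2,4p
python3 -m jog '[[[-40,0,0],[0,0,0]],[[-40,0,0],[0,0,0]],[[-40,0,0],[0,0,0]],[[-40,0,0],[0,0,0]],[[0,0,0],[0,0,0]]]' >/dev/null
python3 - <<'E'
from h import *
where()
im,d=cams.grab_frame("scene");cv2.imwrite("pics/s5.png",cv2.resize(im[120:390,180:480,::-1],None,fx=2,fy=2))
E
```

```text
ee_pos: [469.6, -40.4, 38.3]
eef_rot: [-179.9, -0.0, 83.5]
contact_force: [-0.8, -0.9, -0.6]
ee_pos: [472.8, -15.7, 38.9]
eef_rot: [180.0, -0.0, 83.4]
contact_force: [-1.4, 0.3, 0.5]
ee_pos: [477.6, 27.5, 38.6]
eef_rot: [180.0, -0.0, 83.4]
contact_force: [0.5, -0.8, 1.1]
ee_pos: [483.3, 77.1, 38.6]
eef_rot: [-180.0, 0.0, 83.4]
contact_force: [0.1, -0.1, -0.0]
ee_pos: [487.9, 116.6, 38.6]
eef_rot: [-180.0, 0.0, 83.4]
contact_force: [-0.3, 0.9, -0.8]
ee_pos: [491.5, 148.3, 38.6]
eef_rot: [-180.0, 0.0, 83.5]
contact_force: [-0.2, -0.0, 0.6]
ee_pos: [487.3, 78.6, 155.4]
eef_rot: [179.4, -0.1, 83.6]
contact_force: [1.4, -2.3, 0.0]
17.9 board xy [-91.2 -79.7] z 148.8 rpy [1.80e+02 1.00e-01 8.31e+01] F [-0.1  0.4 -0.3] w 10.0
```

View pics/s5.png

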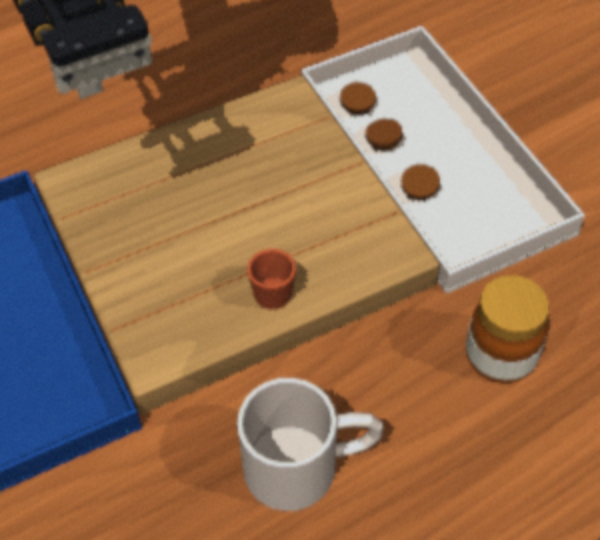

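All three shells lie in the white tray, at about (357,98), (384,134) and (421,182). The board holds only the pot, and the arm is clear.

```bash
python3 -c "from h import *;print(manip.close_job())"
```

```text
the job is handed in; nothing more can be done
None
```

All three walnut shells were pushed off the board into the white tray, the pot, mug and jar were left where they stood, and the job was handed in at about 18 s.

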